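Stack two wooden combs under a weight to keep them flat

TASK

Build the pressing stack on the brown pressing board, bottom to top: the long straight comb, the plain plywood spacer, the half-moon comb, and last the steel weight, set down gently. Lay each piece flat and centred on the one below it, with the combs and the spacer lengthwise along the board (either end may lead), let everything go, and leave the wax tin, offcut, brush and rasp where they lie.

Things in the scene. Friction and masses are not known exactly. Their poses are not given: they have to be found in the camera images.
- press_board: Pressing board, fixed to the bench in a new place each time: brown wood, 170 long (its x) by 80 wide (its y), flat top 20 above the table. A dark batten 12 wide across each short end stands 5 above the top, leaving 146 clear between them. Origin at the middle of the underside, on the table; z up.
- long_comb: Straight rectangular wooden comb, pale wood: 125 long (x) by 42 wide (y) by 12 thick, teeth along its -y long side; counts as solid between the teeth. About 50 g; lies flat on the table with its flat underside down; origin at the middle of the underside, z up, x along its length.
- spacer: Plain plywood strip without teeth: 120 long (x) by 50 wide (y) by 12 thick, about 55 g; lies flat on the table with its flat underside down; origin at the middle of the underside, z up, x along its length.
- half_comb: Half-moon comb, dark wood: 96 long (x) by 46 wide at its middle (y from -23 at the straight row of tooth tips to +23 at the top of the curved back), 12 thick; the curved back falls to about y = +5 at the ends. Counts as solid between the teeth. About 45 g; lies flat on the table with its flat underside down; origin at the middle of the underside, z up, x along its length.
- weight: Round turned steel weight standing upright, about 450 g, 62 high: body 52 in diameter up to 30, neck 18 in diameter from 34 to 42, grip knob 30 in diameter from 46 to the top at 62. Origin at the middle of its underside, z up.
- wax_tin: Bystander: flat round grey tin, 54 in diameter, 25 high, between the farther pieces. Origin at the middle of its underside.
- offcut: Bystander: small wooden block 45 x 22 x 22, to the left of the near middle. Origin at the middle of its underside.
- bench_brush: Bystander: flat brush with grey head and wooden handle, 150 long, lying along its x axis, to the right of the near middle, under 40 high. Origin on the table near the middle of its length.
- rasp: Bystander: steel rasp with a wooden handle, 255 long, up to 24 high, lying across the far side of the bench beyond the pieces. Origin on the table in its handle half, about 120 from the handle's end.
Not all that is in view belongs to the job. Leave any red or yellow look-alike of the spacer alone.

How it is judged:
On the way, in this order (a step that is already met when the one before it is completed fails the run):
1. the long comb lies flat and centred on the pressing board (horizontal distance between long_comb and press_board below 0.015 m and z of long_comb in the frame of press_board between 0.016 and 0.024 m and angle between long_comb's own z axis and vertical below 0.1 rad and angle between the x axis of long_comb and the x axis of press_board, either way round below 0.2 rad), for 0.2 s.
2. the plywood spacer lies on the long comb (horizontal distance between spacer and long_comb below 0.015 m and z of spacer in the frame of long_comb between 0.008 and 0.016 m and angle between spacer's own z axis and vertical below 0.1 rad and angle between the x axis of spacer and the x axis of press_board, either way round below 0.2 rad), for 0.2 s.
3. the half-moon comb lies on the spacer (horizontal distance between half_comb and spacer below 0.015 m and z of half_comb in the frame of spacer between 0.008 and 0.016 m and angle between half_comb's own z axis and vertical below 0.1 rad and angle between the x axis of half_comb and the x axis of press_board, either way round below 0.2 rad), for 0.2 s.
4. the steel weight stands on the half-moon comb (horizontal distance between weight and half_comb below 0.015 m and z of weight in the frame of half_comb between 0.008 and 0.016 m and angle between weight's own z axis and vertical below 0.1 rad), for 0.2 s.
At the end, for the whole second after the job is handed in: On the board, bottom to top: long comb, spacer, half-moon comb, weight, each resting on the last (height within 4 mm), centre within 15 mm of the one below, tilt under 0.1 rad; combs and spacer within 0.2 rad of the board's length, either way round; all at rest (below 0.02 m/s) (all of step 1 and all of step 2 and all of step 3 and all of step 4 and linear speed of each of long_comb, spacer, half_comb, weight below 0.02 m/s); the robot touches nothing.
It fails at once if the wax tin is moved by more than 25 mm (distance of wax_tin from where it was at the start of the episode above 0.025 m).
It fails at once if the wooden offcut is moved by more than 25 mm (distance of offcut from where it was at the start of the episode above 0.025 m).
It fails at once if the brush is moved by more than 25 mm (distance of bench_brush from where it was at the start of the episode above 0.025 m).
It fails at once if the rasp is moved by more than 25 mm (distance of rasp from where it was at the start of the episode above 0.025 m).
It fails at once if the weight comes down hard on the half-moon comb (over 60 N) (contact force between weight and half_comb above 60 N).
It also fails if it takes over 120 s, if anything falls off the work surface, if the arm or the gripper's body presses on something with over 40 N, if the wrist force passes 120 N, or if a joint passes its speed limit or range.

ROBOT

A 7-joint arm with a two-finger parallel gripper is mounted at the origin on the work surface. World frame = base frame: x ahead of the robot, y to its left, z up, the work surface at z = 0. Lengths are in m, angles in rad, forces in N, time in s.
With the tool pointing down it reaches from about 0.425 to 0.925 m from the base axis. Payload 6.8 kg.
Tool frame: the origin (TCP) lies midway between the tips of the shut fingers; the grasp point (between the pads) lies 19 mm behind it; z points along the fingers, y is the direction in which the jaws open and shut (so a half turn about z gives the same grasp; the last joint's range is limited). The gripper opens to 85 mm and grips with 20 to 120 N. Pads are 22 mm wide; open, the fingers measure 114 mm over their backs; the gripper's body (76 mm by 85 mm) begins 54 mm behind the grasp point. The pads swing forward as they close: fully open they stand 13 mm farther back than shut.
Start: joints at [1.082, 0.477, 0.022, 1.555, -0.011, 1.109, -0.083], TCP at [0.251, -0.627, 0.231] pointing down, gripper open.
Joint ranges: [-2.96, 2.96], [-0.34, 2.1], [-1.41, 1.46], [0.24, 2.44], [-1.37, 4.51], [0.17, 1.92], [-2.96, 2.96]. Speed limits (rad/s): [2.39, 2.39, 3.14, 3.14, 3.14, 3.14, 3.14].

INTERFACE

Orientations are given as a unit quaternion [w, x, y, z].
In Python, from station import readout, eyes, ticket gives the robot as it stands. The module is installed in compiled form; this text tells all that it offers.
- The arm moves only by the shell command python3 -m crank 'ROWS' [FORCE]. ROWS is JSON, a list of rows, each an object of numbers: "jaw": the opening in per cent of the stroke, from 0 (shut) to 100 (fully open); "x", "y", "z": the shift along the tool's x, y, z in mm; "ax", "ay", "az": the turn, a rotation vector about the tool's x, y, z in degrees. In form: [{"jaw": .., "x": .., "y": .., "z": .., "ax": .., "ay": .., "az": ..}, ...]. A call has 1 to 12 rows; each row shifts and turns the commanded pose from where the row before left it, along the tool's axes as they then stand; what a row does not reach is not made up. A row lasts 1/8 s, in which the tool goes at most 62.5 mm and 10.7 degrees, less where a joint would pass 70% of its speed; a pose out of reach is approached as far as the arm can. A call with a gripper value outside its range is refused whole. The fingers move at their own pace and stop on an object; FORCE is the grip in N (left out, the last holds). Time passes only in rows, so rows that do not move let the fingers close. It gives the time, the measured TCP pose, the force and the opening at its end, in the units of the state.
- readout.get_obs(): the state, without advancing time (a new reading comes with each control period).
- eyes.read_camera(name): name is "scene" or "top" or "wrist"; returns (picture, depth): 384x512x3 uint8, red, green, blue; 384x512 float32, m along the optical axis (not along the pixel's ray), 0 where there is no reading.
- eyes.calibration(name): a dict with "fx", "fy", "cx", "cy" (pixels), "R" (3x3) and "t" (3): a world point X has camera coordinates R X + t. Camera axes: x right, y down, z forward; pixel columns grow to the right and rows downward; lengths in m; the calibration is good to about 2 mm. A picture is of the moment at which its call begins: read the wrist's pose just before it. calibration takes no time and is no camera call; for the wrist camera it gives the pose at the moment of the call.
- ticket.hand_in(): hands the job in, once; it reports no verdict.
The state is a dict: "t": time; "q": joint angles; "joint_vel": joint speeds; "joint_torque": joint torques, N m; "eef_pos": TCP position; "tool_rot": TCP orientation; "contact_force": force on the tool from outside, world axes, zero at the start; "torque": the same for the moment, N m; "gripper_width": opening from 0.0 (shut) to 1.0 (fully open).
Only numpy, scipy, OpenCV 4.12 (cv2) and the standard library are available. Lean on these libraries where they do the work, as an engineer would, in place of code of your own. Each camera call takes 0.05 s, during which the arm holds its last target. There are 200 camera calls.

## Working session

There is one attempt and no reset: what is moved stays moved. The work goes in short steps, Python scripts to look and compute and a shell command to move; the robot and the scene stay as the last step left them, time stands still between calls to the robot, and variables do not carry over. Pictures are saved under pics/ and viewed, about 12 in all and at most 16, crops included, and the job is handed in when it is done.

```bash
mkdir -p pics
python3 - <<'E'
from station import readout, eyes
import cv2, numpy as np
o=readout.get_obs(); print({k:np.round(v,3) for k,v in o.items()})
for n in ("scene","top"):
    p,d=eyes.read_camera(n); cv2.imwrite(f"pics/{n}0.png",p[...,::-1]); np.savez(f"{n}0.npz",p=p,d=d)
    c=eyes.calibration(n); print(n,{k:np.round(v,3) for k,v in c.items()})
E
```

```text
{'t': np.float64(0.0), 'q': array([ 1.082,  0.478,  0.022,  1.557, -0.011,  1.109, -0.083]), 'joint_vel': array([ 0.001, -0.001, -0.002, -0.002, -0.001,  0.   , -0.   ]), 'joint_torque': array([-1.0000e-03, -5.9646e+01,  1.6070e+00, -2.8120e+01,  1.2000e-02,
        9.0000e-03,  0.0000e+00]), 'eef_pos': array([ 0.251, -0.626,  0.23 ]), 'tool_rot': array([-0.001,  0.982,  0.189, -0.   ]), 'contact_force': array([0.807, 0.2  , 0.807]), 'torque': array([-0.002,  0.027,  0.034]), 'gripper_width': np.float64(1.003)}
scene {'fx': np.float64(386.058), 'fy': np.float64(386.058), 'cx': np.float64(263.987), 'cy': np.float64(193.552), 'R': array([[ 0.121,  0.993,  0.001],
       [ 0.727, -0.088, -0.681],
       [-0.676,  0.083, -0.732]]), 't': array([ 0.078, -0.396,  1.715])}
top {'fx': np.float64(460.619), 'fy': np.float64(460.619), 'cx': np.float64(254.404), 'cy': np.float64(193.968), 'R': array([[-0.028, -0.999, -0.015],
       [-0.998,  0.029, -0.054],
       [ 0.054,  0.014, -0.998]]), 't': array([-0.125,  0.533,  1.296])}
```

View pics/top0.png

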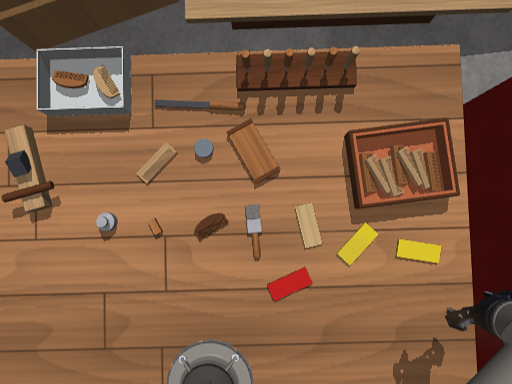

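View pics/scene0.png

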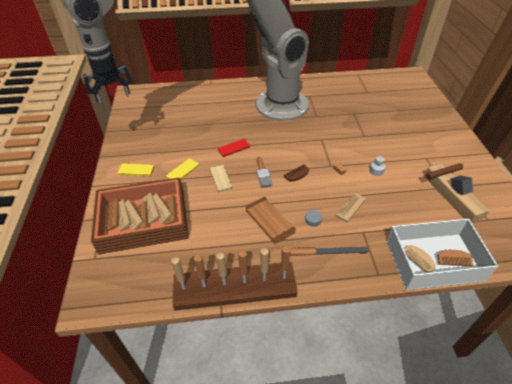

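Top view shows: board (253,152), tin (204,149), pale strips at (157,163) and (308,226), half-moon comb (211,225), weight (107,222), brush (254,230), offcut (155,228), rasp (200,104). I need to tell which of the two pale strips is the comb.

```bash
cat > h.py <<'E'
import numpy as np, cv2
from station import readout, eyes
def ray(c,uv,z):
    """pixels (N,2) -> world points on plane z"""
    uv=np.atleast_2d(np.asarray(uv,float)); R,t=np.array(c["R"]),np.array(c["t"])
    d=np.c_[(uv[:,0]-c["cx"])/c["fx"],(uv[:,1]-c["cy"])/c["fy"],np.ones(len(uv))]@R
    o=-R.T@t; return o+d*((z-o[2])/d[:,2])[:,None]
def cloud(c,d):
    v,u=np.indices(d.shape); R,t=np.array(c["R"]),np.array(c["t"])
    X=np.stack([(u-c["cx"])/c["fx"]*d,(v-c["cy"])/c["fy"]*d,d],-1)
    return (X-t)@R
def rect(pts):
    """centre, (long,short), long-axis angle deg of world xy points"""
    (x,y),(w,h),a=cv2.minAreaRect((pts[:,:2]*1000).astype(np.float32))
    if w<h: w,h,a=h,w,a+90
    return np.round([x,y,w,h,(a+90)%180-90],1)
E
python3 - <<'E'
from h import *
f=np.load("top0.npz"); p,d=f["p"],f["d"]; c=eyes.calibration("top")
W=cloud(c,d)
print("table z", np.median(W[150:300,130:340,2]))
m=((W[...,2]>0.005)&(d>0)).astype(np.uint8)
n,l,s,ce=cv2.connectedComponentsWithStats(m)
for i in range(1,n):
    if 40<s[i,4]<4000:
        k=l==i; z=np.percentile(W[k][:,2],80)
        cn=cv2.findContours(k.astype(np.uint8),cv2.RETR_EXTERNAL,cv2.CHAIN_APPROX_NONE)[0][0][:,0]
        print(np.round(ce[i]),s[i,4],"z",round(z,3),rect(ray(c,cn,z)))
big=[cv2.resize(p[y-35:y+35,x-35:x+35],(390,390),interpolation=cv2.INTER_CUBIC) for x,y in((157,163),(308,226))]
cv2.imwrite("pics/strips.png",np.hstack(big)[...,::-1])
E
```

```text
table z 0.0013887957896387246
[202. 104.] 662 z 0.023 [792.7  10.6 258.6  27.7  85.5]
[253. 150.] 1703 z 0.024 [ 653.2 -142.   178.9   87.1   29.9]
[ 27. 170.] 2737 z 0.074 [616.2 477.3 251.9 144.3  -3.4]
[203. 147.] 295 z 0.028 [666.4   1.7  54.5  53.8   5.7]
[156. 161.] 595 z 0.015 [627.8 139.7 129.2  49.1 -46.3]
[308. 225.] 761 z 0.015 [ 437.9 -289.   123.5   56.2   14.9]
[254. 226.] 580 z 0.022 [ 426.4 -138.9  149.4   44.6    4.1]
[106. 221.] 323 z 0.062 [465.9 268.1  60.8  52.   44. ]
[210. 224.] 460 z 0.015 [446.2  -9.1 104.2  49.8 -62.3]
[155. 226.] 145 z 0.025 [448.5 145.1  49.5  27.8  28. ]
[357. 243.] 783 z 0.015 [ 382.9 -424.7  121.    57.   -44. ]
[418. 250.] 774 z 0.015 [ 357.3 -595.3  122.8   55.7   78.5]
[289. 283.] 784 z 0.015 [ 280.2 -230.7  126.9   61.7  -68.9]
[490. 333.] 3119 z 0.628 [ 277.5 -473.3  136.2   97.9   -1.3]
[209. 366.] 2760 z 0.081 [ 82.7  -9.5 225.  106.6  88.7]
```

View pics/strips.png

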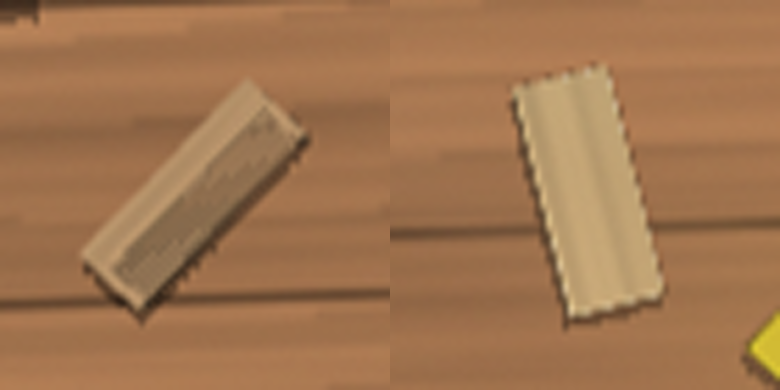

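Left strip (157,163) has teeth, so it is the long comb; the right one (308,226) is the plain spacer. I'll write a pose-difference helper next.

```bash
cat > go.py <<'E'
# go.py x y z phi : shift (mm, tool axes) to be made BEFORE the turn, then turn (deg) to put TCP there, tool x along phi (mod 180)
import sys
from h import *
from scipy.spatial.transform import Rotation as Ro
x,y,z,phi=map(float,sys.argv[1:5]); o=readout.get_obs()
q=o["tool_rot"]; R=Ro.from_quat([q[1],q[2],q[3],q[0]])
p=np.array(o["eef_pos"])*1000; ph=np.degrees(np.arctan2(*R.as_matrix()[[1,0],0]))
print("now",p.round(1),"phi",ph.round(1),"t",round(float(o["t"]),2),"w",np.round(o["gripper_width"],3),"F",np.round(o["contact_force"],1))
print("shift",R.inv().apply(np.array([x,y,z])-p).round(1))
c=np.radians(phi); best=[]
for k in (0,np.pi):
    a=c+k; T=np.c_[[np.cos(a),np.sin(a),0],[np.sin(a),-np.cos(a),0],[0,0,-1]]
    best.append(np.degrees((R.inv()*Ro.from_matrix(T)).as_rotvec()).round(1))
print("turn",min(best,key=np.linalg.norm), "q7",np.round(o["q"][6],2))
E
python3 go.py 628 140 200 -46.3
```

```text
now [ 250.6 -626.2  230.4] phi 21.8 t 0.1 w 1.0 F [ 0.9 -0.  -0.6]
shift [ 635.1 -571.    31.3]
turn [-0.1  0.1 68.1] q7 -0.08
```

```bash
python3 -m crank '[{"x":45,"y":-40.5},{"x":45,"y":-40.5},{"x":45,"y":-40.5},{"x":45,"y":-40.5},{"x":45,"y":-40.5},{"x":45,"y":-40.5},{"x":45,"y":-40.5},{"x":45,"y":-40.5},{"x":45,"y":-40.5},{"x":45,"y":-40.5},{"x":45,"y":-40.5},{"x":45,"y":-40.5}]' 60 && python3 -m crank '[{"x":45,"y":-40.5},{"x":45,"y":-40.5},{"az":-10},{"az":-10},{"az":-10},{"az":-10},{"az":-10},{"az":-10},{"az":-10},{"az":-10},{"az":-10},{"az":-10}]' && python3 -m crank '[{"az":-10},{"az":-2},{}]' ; python3 go.py 628 140 200 -46.3
python3 - <<'E'
from h import *
c=eyes.calibration("wrist"); p,d=eyes.read_camera("wrist"); cv2.imwrite("pics/w1.png",p[...,::-1]); np.savez("w1.npz",p=p,d=d,**c)
print({k:np.round(v,3) for k,v in c.items()})
E
```

```text
now [ 250.6 -626.2  230.4] phi 21.8 t 0.1 w 1.0 F [ 0.9 -0.  -0.6]
shift [ 635.1 -571.    31.3]
turn [-0.1  0.1 68.1] q7 -0.08
{'fx': np.float64(303.329), 'fy': np.float64(303.329), 'cx': np.float64(258.762), 'cy': np.float64(193.025), 'R': array([[ 0.372, -0.928, -0.002],
       [-0.883, -0.354,  0.307],
       [-0.286, -0.113, -0.952]]), 't': array([-0.674, -0.04 ,  0.379])}schema error: expected keys jaw, x, y, z, ax, ay, az
```

View pics/w1.png

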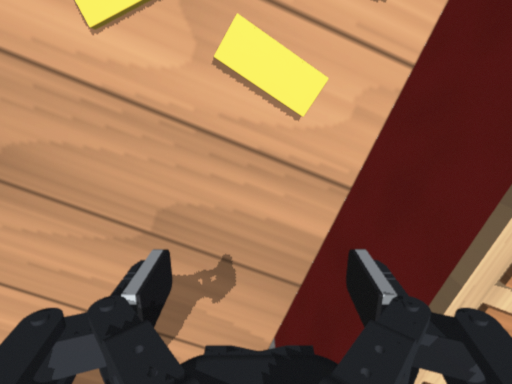

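Every row needs all seven keys. The wrist view looks ahead of tool +x, so I'll stop about 100 mm short of the comb for the close look.

```bash
python3 - <<'E'
from h import *
c=dict(np.load("w1.npz")); q=readout.get_obs()["eef_pos"]*1000
print("cam", (-c["R"].T@c["t"]*1000-q).round(), "axis hit", (ray(c,[[256,192]],0.01)[0]*1000-q).round())
E
python3 -m crank '[{"jaw":100,"x":45,"y":-40.5,"z":0,"ax":0,"ay":0,"az":0},{"jaw":100,"x":45,"y":-40.5,"z":0,"ax":0,"ay":0,"az":0},{"jaw":100,"x":45,"y":-40.5,"z":0,"ax":0,"ay":0,"az":0},{"jaw":100,"x":45,"y":-40.5,"z":0,"ax":0,"ay":0,"az":0},{"jaw":100,"x":45,"y":-40.5,"z":0,"ax":0,"ay":0,"az":0},{"jaw":100,"x":45,"y":-40.5,"z":0,"ax":0,"ay":0,"az":0},{"jaw":100,"x":45,"y":-40.5,"z":0,"ax":0,"ay":0,"az":0},{"jaw":100,"x":45,"y":-40.5,"z":0,"ax":0,"ay":0,"az":0},{"jaw":100,"x":45,"y":-40.5,"z":0,"ax":0,"ay":0,"az":0},{"jaw":100,"x":45,"y":-40.5,"z":0,"ax":0,"ay":0,"az":0},{"jaw":100,"x":45,"y":-40.5,"z":0,"ax":0,"ay":0,"az":0},{"jaw":100,"x":45,"y":-40.5,"z":0,"ax":0,"ay":0,"az":0}]' 60; python3 go.py 690 70 230 -46.3
```

```text
cam [ 72.  29. 141.] axis hit [ -36.  -10. -221.]
t: 1.65
eef_pos: [0.5721, 0.0268, 0.2312]
tool_rot: [0.0, 0.982, 0.189, -0.0]
contact_force: [0.2, -0.5, -0.6]
gripper_width: 1.003
now [572.1  26.8 231.2] phi 21.8 t 1.65 w 1.003 F [ 0.2 -0.5 -0.6]
shift [125.5   3.6   1.2]
turn [ 0.  -0.  68.1] q7 -1.46
```

```bash
python3 -m crank '[{"jaw":100,"x":47,"y":-42,"z":0,"ax":0,"ay":0,"az":0},{"jaw":100,"x":47,"y":-42,"z":0,"ax":0,"ay":0,"az":0},{"jaw":100,"x":0,"y":0,"z":0,"ax":0,"ay":0,"az":-10},{"jaw":100,"x":0,"y":0,"z":0,"ax":0,"ay":0,"az":-10},{"jaw":100,"x":0,"y":0,"z":0,"ax":0,"ay":0,"az":-10},{"jaw":100,"x":0,"y":0,"z":0,"ax":0,"ay":0,"az":-10},{"jaw":100,"x":0,"y":0,"z":0,"ax":0,"ay":0,"az":-10},{"jaw":100,"x":0,"y":0,"z":0,"ax":0,"ay":0,"az":-10},{"jaw":100,"x":0,"y":0,"z":0,"ax":0,"ay":0,"az":-10},{"jaw":100,"x":0,"y":0,"z":0,"ax":0,"ay":0,"az":-10},{"jaw":100,"x":0,"y":0,"z":0,"ax":0,"ay":0,"az":-10},{"jaw":100,"x":0,"y":0,"z":0,"ax":0,"ay":0,"az":-10}]' && python3 -m crank '[{"jaw":100,"x":0,"y":0,"z":0,"ax":0,"ay":0,"az":-10},{"jaw":100,"x":0,"y":0,"z":0,"ax":0,"ay":0,"az":-2},{"jaw":100,"x":0,"y":0,"z":0,"ax":0,"ay":0,"az":0}]' ; python3 go.py 628 140 200 -46.3
python3 - <<'E'
from h import *
c=eyes.calibration("wrist"); p,d=eyes.read_camera("wrist"); cv2.imwrite("pics/w2.png",p[...,::-1]); np.savez("w2.npz",p=p,d=d,**c)
W=cloud(c,d); print(np.percentile(W[...,2],[5,25,50]))
E
```

```text
t: 3.15
eef_pos: [0.627, 0.1369, 0.2309]
tool_rot: [-0.0, 0.484, 0.875, -0.0]
contact_force: [-0.3, -0.0, -0.7]
gripper_width: 0.999
t: 3.52
eef_pos: [0.6271, 0.137, 0.2311]
tool_rot: [-0.0, 0.393, 0.919, -0.0]
contact_force: [0.5, 0.2, -0.4]
gripper_width: 0.999
now [627.1 137.  231.1] phi 133.7 t 3.52 w 0.999 F [ 0.5  0.2 -0.4]
shift [ 1.5  2.7 31.1]
turn [-0. -0. -0.] q7 0.14
[-0.00236226 -0.00143595 -0.00064965]
```

View pics/w2.png

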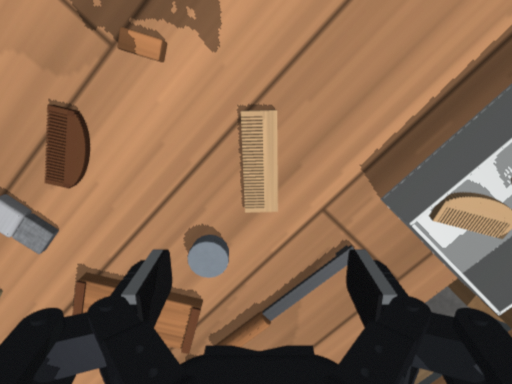

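The wrist view shows the long comb squarely at (259,161), the half-moon comb at (67,145), the tin at (208,256) and the board corner lower left. I'll measure them from the height mask.

```bash
cat > wm.py <<'E'
# wm.py name [save]: measure raised blobs in a new (or saved) wrist view
import sys
from h import *
def wm(name,lo=0.006,new=True):
    if new:
        c=eyes.calibration("wrist"); p,d=eyes.read_camera("wrist"); cv2.imwrite(f"pics/{name}.png",p[...,::-1]); np.savez(name+".npz",p=p,d=d,**c)
    c=dict(np.load(name+".npz")); d=c["d"]; W=cloud(c,d)
    m=((W[...,2]>lo)&(d>0.2)&(W[...,2]<0.1)).astype(np.uint8); m[300:]=0
    n,l,s,ce=cv2.connectedComponentsWithStats(m)
    for i in range(1,n):
        if s[i,4]>300:
            k=l==i; z=np.median(W[k][:,2])
            cn=cv2.findContours(k.astype(np.uint8),cv2.RETR_EXTERNAL,cv2.CHAIN_APPROX_NONE)[0][0][:,0]
            print(ce[i].round(),s[i,4],"z",(z*1000).round(1),rect(ray(c,cn,z)))
if __name__=="__main__": wm(sys.argv[1],new=len(sys.argv)<3)
E
python3 wm.py w2 old; python3 go.py 628 140 0 -46.3
```

```text
[141.  45.] 1058 z 20.5 [447.5 144.7  49.   22.   27.8]
[465. 199.] 11193 z 34.0 [835.1 248.3 272.8 146.7 -32. ]
[ 64. 148.] 2835 z 10.6 [447.6 -11.5  96.9  48.1 -60.5]
[260. 162.] 3192 z 10.7 [627.5 136.6 125.3  42.  -44.9]
[ 24. 227.] 1814 z 16.4 [ 462.3 -131.7   77.8   51.4    3.8]
[208. 257.] 1349 z 23.6 [662.5   3.2  60.4  52.5 -66.6]
[319. 277.] 1008 z 10.8 [795.6  77.1 125.8  21.6  85.7]
[ 93. 288.] 802 z 18.7 [ 585.9 -144.5   55.4   43.9   27.4]
now [627.1 137.1 231.2] phi 133.7 t 3.58 w 0.999 F [0.1 0.  0.4]
shift [  1.5   2.7 231.2]
turn [-0. -0. -0.] q7 0.14
```

```bash
python3 -m crank '[{"jaw":80,"x":0,"y":0,"z":50,"ax":0,"ay":0,"az":-1.4},{"jaw":80,"x":0,"y":0,"z":50,"ax":0,"ay":0,"az":0},{"jaw":80,"x":0,"y":0,"z":50,"ax":0,"ay":0,"az":0},{"jaw":80,"x":0,"y":0,"z":50,"ax":0,"ay":0,"az":0},{"jaw":80,"x":0,"y":0,"z":20,"ax":0,"ay":0,"az":0},{"jaw":80,"x":0,"y":0,"z":9,"ax":0,"ay":0,"az":0},{"jaw":80,"x":0,"y":0,"z":0,"ax":0,"ay":0,"az":0}]' 40; python3 go.py 627.5 136.6 1 -44.9
```

```text
t: 4.45
eef_pos: [0.628, 0.1376, 0.0034]
tool_rot: [0.001, 0.381, 0.925, 0.0]
contact_force: [0.1, -0.1, -0.9]
gripper_width: 0.803
now [628.  137.6   3.4] phi 135.2 t 4.45 w 0.803 F [ 0.1 -0.1 -0.9]
shift [-0.4 -1.1  2.4]
turn [0.1 0.  0.1] q7 -0.0
```

```bash
python3 -m crank '[{"jaw":80,"x":0,"y":-1,"z":2.4,"ax":0,"ay":0,"az":0},{"jaw":30,"x":0,"y":0,"z":0,"ax":0,"ay":0,"az":0},{"jaw":30,"x":0,"y":0,"z":0,"ax":0,"ay":0,"az":0},{"jaw":30,"x":0,"y":0,"z":0,"ax":0,"ay":0,"az":0},{"jaw":30,"x":0,"y":0,"z":0,"ax":0,"ay":0,"az":0},{"jaw":30,"x":0,"y":0,"z":0,"ax":0,"ay":0,"az":0},{"jaw":30,"x":0,"y":0,"z":0,"ax":0,"ay":0,"az":0}]' 40; python3 -m crank '[{"jaw":30,"x":0,"y":0,"z":-20,"ax":0,"ay":0,"az":0},{"jaw":30,"x":0,"y":0,"z":-60,"ax":0,"ay":0,"az":0},{"jaw":30,"x":0,"y":0,"z":-60,"ax":0,"ay":0,"az":0},{"jaw":30,"x":0,"y":0,"z":-60,"ax":0,"ay":0,"az":0}]'; python3 go.py 652 -142 200 29.9
python3 - <<'E'
from h import *
f=np.load("top0.npz"); p,d=f["p"],f["d"]; c=eyes.calibration("top")
W=cloud(c,d); m=((W[...,2]>0.014)&(W[...,2]<.04)).astype(np.uint8); m[:110]=0;m[190:]=0;m[:,:225]=0;m[:,290:]=0
cn=max(cv2.findContours(m,cv2.RETR_EXTERNAL,cv2.CHAIN_APPROX_NONE)[0],key=len)[:,0]
print(rect(ray(c,cn,0.023)),np.median(W[...,2][m>0]))
E
```

```text
t: 5.32
eef_pos: [0.6272, 0.1367, 0.001]
tool_rot: [0.001, 0.381, 0.925, 0.0]
contact_force: [-1.5, -1.8, 6.2]
gripper_width: 0.476
t: 5.82
eef_pos: [0.6261, 0.1366, 0.203]
tool_rot: [0.0, 0.381, 0.925, 0.0]
contact_force: [1.3, 0.3, -1.0]
gripper_width: 0.478
now [626.1 136.6 203. ] phi 135.2 t 5.83 w 0.478 F [ 1.3  0.3 -1. ]
shift [-214.5 -179.6    2.9]
turn [  0.    0.  -74.7] q7 0.14
[ 654.2 -140.1  171.2   80.1   27.8] 0.021336828158919366
```

Comb held and lifted. I'll stop beside the board, since the comb would hide it from overhead, and measure it with the wrist camera.

```bash
python3 -m crank '[{"jaw":30,"x":-32,"y":-46.5,"z":0,"ax":0,"ay":0,"az":10},{"jaw":30,"x":0,"y":0,"z":0,"ax":0,"ay":0,"az":-10},{"jaw":30,"x":-32,"y":-46.5,"z":0,"ax":0,"ay":0,"az":0},{"jaw":30,"x":-32,"y":-46.5,"z":0,"ax":0,"ay":0,"az":0},{"jaw":30,"x":0,"y":0,"z":0,"ax":0,"ay":0,"az":10},{"jaw":30,"x":0,"y":0,"z":0,"ax":0,"ay":0,"az":10},{"jaw":30,"x":0,"y":0,"z":0,"ax":0,"ay":0,"az":10},{"jaw":30,"x":0,"y":0,"z":0,"ax":0,"ay":0,"az":10},{"jaw":30,"x":0,"y":0,"z":0,"ax":0,"ay":0,"az":10},{"jaw":30,"x":0,"y":0,"z":0,"ax":0,"ay":0,"az":10},{"jaw":30,"x":0,"y":0,"z":0,"ax":0,"ay":0,"az":10},{"jaw":30,"x":0,"y":0,"z":0,"ax":0,"ay":0,"az":10}]' && python3 -m crank '[{"jaw":30,"x":0,"y":0,"z":0,"ax":0,"ay":0,"az":10},{"jaw":30,"x":0,"y":0,"z":0,"ax":0,"ay":0,"az":10},{"jaw":30,"x":0,"y":0,"z":0,"ax":0,"ay":0,"az":7.4},{"jaw":30,"x":0,"y":0,"z":0,"ax":0,"ay":0,"az":0},{"jaw":30,"x":0,"y":0,"z":0,"ax":0,"ay":0,"az":0}]'; python3 go.py 654 -140 200 27.8; python3 wm.py w3
```

```text
t: 7.32
eef_pos: [0.5961, -0.0297, 0.201]
tool_rot: [-0.0, 0.887, 0.461, 0.0]
contact_force: [0.1, -0.5, -0.6]
gripper_width: 0.483
t: 7.95
eef_pos: [0.5963, -0.0299, 0.2004]
tool_rot: [-0.0, 0.97, 0.242, 0.0]
contact_force: [0.0, -0.1, -0.7]
gripper_width: 0.477
now [596.3 -29.9 200.4] phi 28.0 t 7.95 w 0.477 F [ 0.  -0.1 -0.7]
shift [ -0.7 124.3   0.4]
turn [ 0.  -0.   0.2] q7 -1.28
[394.  25.] 2409 z 20.4 [781.9 -69.8  97.3  24.6  85.5]
[491.  14.] 1317 z 22.5 [ 833.5 -146.1   73.7   26.7  -89.8]
[264.  99.] 2314 z 23.7 [663.6  -0.   52.3  51.7 -62. ]
[372. 166.] 11620 z 18.9 [ 649.8 -141.4  171.8   85.5   28. ]
[ 65. 212.] 1017 z 20.2 [449.4 140.8  47.6  31.3  27.9]
[168. 265.] 930 z 10.6 [437.6  14.2  67.8  37.6  -1.9]
```

View pics/w3.png

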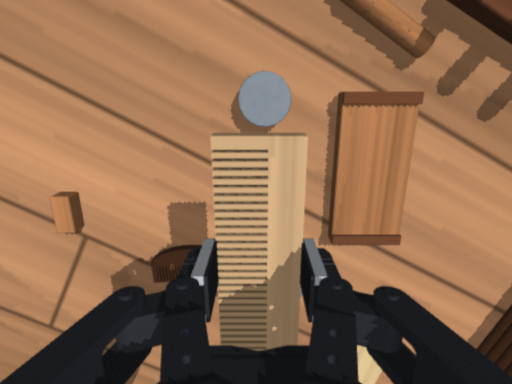

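The comb is held straight between the fingers, board at (372,166), tin at (264,99). Board mask includes its near side wall; re-measure top face only.

```bash
python3 - <<'E'
from wm import *
c=dict(np.load("w3.npz")); W=cloud(c,c["d"]); m=((W[...,2]>0.0165)&(W[...,2]<0.03)).astype(np.uint8); m[:,:325]=0;m[:80]=0;m[255:]=0;m[:,430:]=0
cn=max(cv2.findContours(m,cv2.RETR_EXTERNAL,cv2.CHAIN_APPROX_NONE)[0],key=len)[:,0]
w=np.array([ray(c,[q],W[q[1],q[0],2])[0] for q in cn])
print(rect(w), rect(ray(c,cn,0.0195)))
# held comb: points above 0.15
k=(W[...,2]>0.15)&(c["d"]>.05); k[235:]=0; k=k.astype(np.uint8); n,l,s,ce=cv2.connectedComponentsWithStats(k); i=1+np.argmax(s[1:,4]); P=W[l==i]
print(s[i],"comb z",np.percentile(P[:,2],[5,50,95]).round(4), "plane tilt", np.linalg.lstsq(np.c_[P[:,:2],np.ones(len(P))],P[:,2],rcond=None)[0].round(3))
E
python3 go.py 651.5 -140.5 200 27.9
```

```text
[ 650.7 -141.5  170.1   80.6   27.9] [ 650.4 -142.3  171.5   82.7   28. ]
[ 210  133   98  102 9415] comb z [0.2053 0.2099 0.211 ] plane tilt [-0.    -0.037  0.209]
now [596.3 -30.  200.3] phi 27.9 t 8.0 w 0.483 F [ 0.   0.6 -1.4]
shift [ -3.  123.5   0.3]
turn [-0. -0.  0.] q7 -1.28
```

```bash
python3 -m crank '[{"jaw":30,"x":-1.7,"y":62,"z":0,"ax":0,"ay":0,"az":0},{"jaw":30,"x":-2,"y":62,"z":0,"ax":0,"ay":0,"az":0},{"jaw":30,"x":0,"y":0,"z":50,"ax":0,"ay":0,"az":0},{"jaw":30,"x":0,"y":0,"z":50,"ax":0,"ay":0,"az":0},{"jaw":30,"x":0,"y":0,"z":40,"ax":0,"ay":0,"az":0},{"jaw":30,"x":0,"y":0,"z":25,"ax":0,"ay":0,"az":0},{"jaw":30,"x":0,"y":0,"z":8,"ax":0,"ay":0,"az":0},{"jaw":30,"x":0,"y":0,"z":0,"ax":0,"ay":0,"az":0}]'; python3 go.py 651 -141.3 21 27.9
```

```text
t: 9.0
eef_pos: [0.6511, -0.1415, 0.0271]
tool_rot: [-0.0, 0.971, 0.241, 0.0]
contact_force: [0.0, 0.3, -0.3]
gripper_width: 0.478
now [ 651.1 -141.5   27.1] phi 27.8 t 9.0 w 0.478 F [ 0.   0.3 -0.3]
shift [ 0.  -0.2  6.1]
turn [-0.  -0.  -0.1] q7 -1.17
```

```bash
python3 -m crank '[{"jaw":30,"x":0,"y":0,"z":4,"ax":0,"ay":0,"az":0},{"jaw":30,"x":0,"y":0,"z":1.5,"ax":0,"ay":0,"az":0},{"jaw":30,"x":0,"y":0,"z":0,"ax":0,"ay":0,"az":0}]';  python3 -m crank '[{"jaw":75,"x":0,"y":0,"z":0,"ax":0,"ay":0,"az":0},{"jaw":75,"x":0,"y":0,"z":0,"ax":0,"ay":0,"az":0},{"jaw":75,"x":0,"y":0,"z":0,"ax":0,"ay":0,"az":0},{"jaw":75,"x":0,"y":0,"z":0,"ax":0,"ay":0,"az":0},{"jaw":75,"x":0,"y":0,"z":-20,"ax":0,"ay":0,"az":0},{"jaw":75,"x":0,"y":0,"z":-60,"ax":0,"ay":0,"az":0},{"jaw":75,"x":0,"y":0,"z":-60,"ax":0,"ay":0,"az":0},{"jaw":75,"x":0,"y":0,"z":-60,"ax":0,"ay":0,"az":0},{"jaw":75,"x":0,"y":0,"z":0,"ax":0,"ay":0,"az":0}]'
python3 - <<'E'
from wm import *
wm("w4",0.027)
E
python3 go.py 438 -289 200 14.9
```

```text
t: 9.38
eef_pos: [0.6511, -0.1416, 0.0219]
tool_rot: [0.0, 0.971, 0.24, 0.0]
contact_force: [-0.9, 0.3, -0.2]
gripper_width: 0.479
t: 10.5
eef_pos: [0.6545, -0.1417, 0.2295]
tool_rot: [0.002, 0.971, 0.24, 0.006]
contact_force: [0.1, 0.1, -1.0]
gripper_width: 0.752
[443.  42.] 12288 z 28.9 [ 870.9 -238.9  260.    86.4   89.9]
[257. 170.] 3436 z 30.7 [ 649.2 -142.1  123.8   42.    27.8]
[466. 271.] 2880 z 56.9 [ 659.3 -428.7   93.    78.5  -83.7]
now [ 652.6 -141.6  225.9] phi 27.8 t 10.55 w 0.75 F [ 0.6 -0.6 -1.6]
shift [-258.7   30.1   24.6]
turn [ 0.2 -0.3 12.9] q7 -1.1
```

View pics/w4.png

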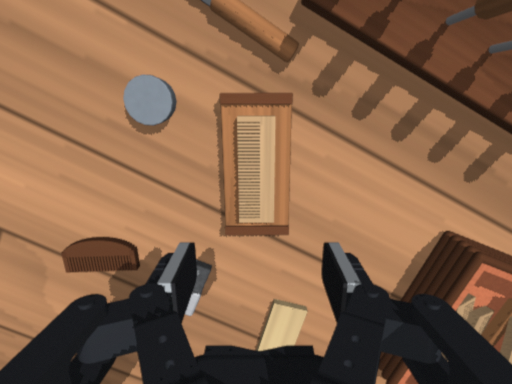

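Comb lies centred on the board (257,170), with even gaps to the battens. Next, the spacer.

```bash
python3 -m crank '[{"jaw":90,"x":-52,"y":6,"z":0,"ax":0,"ay":0,"az":0},{"jaw":90,"x":-52,"y":6,"z":0,"ax":0,"ay":0,"az":0},{"jaw":90,"x":-52,"y":6,"z":0,"ax":0,"ay":0,"az":0},{"jaw":90,"x":-52,"y":6,"z":0,"ax":0,"ay":0,"az":0},{"jaw":90,"x":-51,"y":6,"z":0,"ax":0,"ay":0,"az":6},{"jaw":90,"x":0,"y":0,"z":0,"ax":0,"ay":0,"az":7},{"jaw":90,"x":0,"y":0,"z":0,"ax":0,"ay":0,"az":0},{"jaw":90,"x":0,"y":0,"z":0,"ax":0,"ay":0,"az":0}]'; python3 wm.py w5; python3 go.py 438 -289 1 14.9
```

```text
t: 11.55
eef_pos: [0.4361, -0.2881, 0.221]
tool_rot: [-0.0, 0.991, 0.131, -0.0]
contact_force: [-0.1, -0.4, 0.3]
gripper_width: 0.899
[176.   6.] 757 z 22.6 [ 571.1 -178.8   75.3   14.7  -75. ]
[456.  95.] 20056 z 36.7 [ 566.4 -480.5  175.6  157.     5.8]
[29. 91.] 2773 z 10.5 [449.8 -18.5  86.6  46.6 -60.7]
[132. 126.] 3857 z 16.9 [ 423.8 -140.8  149.2   44.8    4.2]
[261. 162.] 4193 z 10.8 [ 435.9 -291.1  119.9   49.8   12.2]
[354. 232.] 3291 z 10.8 [ 380.  -426.6  119.5   52.1  -44.3]
[206. 267.] 1756 z 10.8 [ 282.7 -254.4   73.7   52.1  -66.9]
[463. 277.] 2794 z 10.7 [ 355.6 -596.3  123.9   50.9   79.2]
now [ 436.3 -288.1  221.1] phi 15.0 t 11.6 w 0.901 F [-0.3  0.4  0.3]
shift [  1.5   1.4 220.1]
turn [-0.   0.   0.1] q7 -0.92
```

```bash
python3 -m crank '[{"jaw":90,"x":-1.2,"y":2.8,"z":50,"ax":0,"ay":0,"az":2.8},{"jaw":90,"x":0,"y":0,"z":50,"ax":0,"ay":0,"az":0},{"jaw":90,"x":0,"y":0,"z":50,"ax":0,"ay":0,"az":0},{"jaw":90,"x":0,"y":0,"z":40,"ax":0,"ay":0,"az":0},{"jaw":90,"x":0,"y":0,"z":20,"ax":0,"ay":0,"az":0},{"jaw":90,"x":0,"y":0,"z":7,"ax":0,"ay":0,"az":0},{"jaw":90,"x":0,"y":0,"z":0,"ax":0,"ay":0,"az":0}]'; python3 go.py 435.9 -291.1 1 12.2
```

```text
t: 12.48
eef_pos: [0.4358, -0.2917, 0.0044]
tool_rot: [-0.0, 0.994, 0.105, -0.0]
contact_force: [-0.8, 0.2, 0.4]
gripper_width: 0.898
now [ 435.8 -291.7    4.4] phi 12.1 t 12.47 w 0.898 F [-0.8  0.2  0.4]
shift [ 0.2 -0.5  3.4]
turn [-0.  -0.  -0.1] q7 -1.07
```

```bash
python3 -m crank '[{"jaw":90,"x":0,"y":-0.5,"z":3.4,"ax":0,"ay":0,"az":0},{"jaw":40,"x":0,"y":0,"z":0,"ax":0,"ay":0,"az":0},{"jaw":40,"x":0,"y":0,"z":0,"ax":0,"ay":0,"az":0},{"jaw":40,"x":0,"y":0,"z":0,"ax":0,"ay":0,"az":0},{"jaw":40,"x":0,"y":0,"z":0,"ax":0,"ay":0,"az":0},{"jaw":40,"x":0,"y":0,"z":0,"ax":0,"ay":0,"az":0},{"jaw":40,"x":0,"y":0,"z":0,"ax":0,"ay":0,"az":0}]' 40; python3 -m crank '[{"jaw":40,"x":0,"y":0,"z":-20,"ax":0,"ay":0,"az":0},{"jaw":40,"x":0,"y":0,"z":-60,"ax":0,"ay":0,"az":0},{"jaw":40,"x":0,"y":0,"z":-60,"ax":0,"ay":0,"az":0},{"jaw":40,"x":0,"y":0,"z":0,"ax":0,"ay":0,"az":-8},{"jaw":40,"x":0,"y":0,"z":0,"ax":0,"ay":0,"az":-7.7},{"jaw":40,"x":0,"y":0,"z":0,"ax":0,"ay":0,"az":0}]'; python3 go.py 650.4 -141.8 50 27.8
```

```text
t: 13.35
eef_pos: [0.4357, -0.2918, 0.0018]
tool_rot: [0.0, 0.995, 0.105, 0.0]
contact_force: [-0.5, 1.2, 6.2]
gripper_width: 0.572
t: 14.1
eef_pos: [0.4351, -0.2916, 0.1413]
tool_rot: [0.0, 0.971, 0.239, 0.0]
contact_force: [0.8, 0.4, -1.0]
gripper_width: 0.572
now [ 435.1 -291.6  141.3] phi 27.6 t 14.1 w 0.572 F [ 0.8  0.4 -1. ]
shift [260.2 -32.9  91.3]
turn [ 0.  -0.  -0.2] q7 -0.75
```

```bash
python3 -m crank '[{"jaw":40,"x":52,"y":-6.6,"z":0,"ax":0,"ay":0,"az":0},{"jaw":40,"x":52,"y":-6.6,"z":0,"ax":0,"ay":0,"az":0},{"jaw":40,"x":52,"y":-6.6,"z":0,"ax":0,"ay":0,"az":0},{"jaw":40,"x":52,"y":-6.6,"z":0,"ax":0,"ay":0,"az":0},{"jaw":40,"x":52,"y":-6.6,"z":0,"ax":0,"ay":0,"az":-0.2},{"jaw":40,"x":0,"y":0,"z":45,"ax":0,"ay":0,"az":0},{"jaw":40,"x":0,"y":0,"z":35,"ax":0,"ay":0,"az":0},{"jaw":40,"x":0,"y":0,"z":15,"ax":0,"ay":0,"az":0},{"jaw":40,"x":0,"y":0,"z":0,"ax":0,"ay":0,"az":0},{"jaw":40,"x":0,"y":0,"z":0,"ax":0,"ay":0,"az":0}]'; python3 go.py 650.4 -141.8 34.5 27.8
```

```text
t: 15.35
eef_pos: [0.6513, -0.1416, 0.0477]
tool_rot: [0.001, 0.971, 0.241, 0.001]
contact_force: [-0.5, 0.3, -0.1]
gripper_width: 0.572
now [ 651.3 -141.6   47.7] phi 27.9 t 15.35 w 0.572 F [-0.5  0.3 -0.1]
shift [-0.9 -0.3 13.2]
turn [ 0.1 -0.1  0.1] q7 -1.17
```

```bash
python3 -m crank '[{"jaw":40,"x":-0.9,"y":0,"z":8,"ax":0,"ay":0,"az":0},{"jaw":40,"x":0,"y":0,"z":3,"ax":0,"ay":0,"az":0},{"jaw":40,"x":0,"y":0,"z":2,"ax":0,"ay":0,"az":0},{"jaw":40,"x":0,"y":0,"z":0,"ax":0,"ay":0,"az":0}]';  python3 -m crank '[{"jaw":80,"x":0,"y":0,"z":0,"ax":0,"ay":0,"az":0},{"jaw":80,"x":0,"y":0,"z":0,"ax":0,"ay":0,"az":0},{"jaw":80,"x":0,"y":0,"z":0,"ax":0,"ay":0,"az":0},{"jaw":80,"x":0,"y":0,"z":0,"ax":0,"ay":0,"az":0},{"jaw":80,"x":0,"y":0,"z":-20,"ax":0,"ay":0,"az":0},{"jaw":80,"x":0,"y":0,"z":-60,"ax":0,"ay":0,"az":0},{"jaw":80,"x":0,"y":0,"z":-60,"ax":0,"ay":0,"az":0},{"jaw":80,"x":0,"y":0,"z":-55,"ax":0,"ay":0,"az":0},{"jaw":80,"x":0,"y":0,"z":0,"ax":0,"ay":0,"az":0},{"jaw":80,"x":0,"y":0,"z":0,"ax":0,"ay":0,"az":0}]'
python3 - <<'E'
from wm import *
wm("w6",0.037)
E
python3 go.py 447.6 -11.5 200 -60.5
```

```text
t: 15.85
eef_pos: [0.6492, -0.1419, 0.0339]
tool_rot: [0.0, 0.971, 0.241, -0.0]
contact_force: [-3.6, -0.1, 6.4]
gripper_width: 0.568
t: 17.1
eef_pos: [0.6491, -0.1418, 0.2288]
tool_rot: [0.0, 0.97, 0.241, 0.0]
contact_force: [-1.0, -0.1, -0.6]
gripper_width: 0.802
[482.   6.] 445 z 69.6 [ 875.3 -243.9   45.4   10.1  -54.9]
[259. 165.] 4776 z 42.8 [ 649.7 -141.2  118.6   49.8   28.1]
[469. 269.] 2745 z 63.7 [ 655.8 -421.    84.7   77.9    5.9]
now [ 648.6 -141.8  227.5] phi 27.9 t 17.15 w 0.798 F [-0.5 -0.3 -0.1]
shift [-116.6 -209.2   27.8]
turn [ 0.   0.1 88.4] q7 -1.1
```

View pics/w6.png

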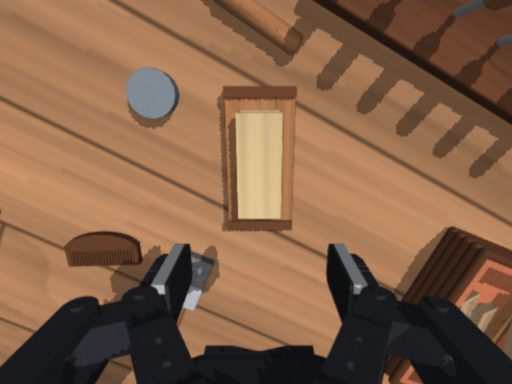

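Spacer centred on comb, at (259,165). The half-moon comb comes next.

```bash
python3 -m crank '[{"jaw":90,"x":-29,"y":-52,"z":0,"ax":0,"ay":0,"az":0},{"jaw":90,"x":-29,"y":-52,"z":0,"ax":0,"ay":0,"az":0},{"jaw":90,"x":-29,"y":-52,"z":0,"ax":0,"ay":0,"az":0},{"jaw":90,"x":-29,"y":-52,"z":0,"ax":0,"ay":0,"az":-10},{"jaw":90,"x":0,"y":0,"z":0,"ax":0,"ay":0,"az":-10},{"jaw":90,"x":0,"y":0,"z":0,"ax":0,"ay":0,"az":-10},{"jaw":90,"x":0,"y":0,"z":0,"ax":0,"ay":0,"az":-10},{"jaw":90,"x":0,"y":0,"z":0,"ax":0,"ay":0,"az":-10},{"jaw":90,"x":0,"y":0,"z":0,"ax":0,"ay":0,"az":-10},{"jaw":90,"x":0,"y":0,"z":0,"ax":0,"ay":0,"az":-10},{"jaw":90,"x":0,"y":0,"z":0,"ax":0,"ay":0,"az":-10},{"jaw":90,"x":0,"y":0,"z":0,"ax":0,"ay":0,"az":-10}]'; python3 -m crank '[{"jaw":90,"x":0,"y":0,"z":0,"ax":0,"ay":0,"az":-1.5},{"jaw":90,"x":0,"y":0,"z":0,"ax":0,"ay":0,"az":0}]'; python3 wm.py w7;  python3 go.py 447.6 -11.5 3 -60.5
```

```text
t: 18.65
eef_pos: [0.4484, -0.0124, 0.2268]
tool_rot: [-0.001, 0.513, 0.858, -0.001]
contact_force: [-0.5, -0.3, -0.5]
gripper_width: 0.904
t: 18.9
eef_pos: [0.449, -0.0124, 0.2274]
tool_rot: [-0.001, 0.506, 0.863, -0.0]
contact_force: [0.8, 0.3, 0.8]
gripper_width: 0.904
[329.  36.] 1127 z 20.6 [444.3 141.8  46.4  23.8  27.6]
[257. 162.] 2518 z 10.7 [446.5 -12.2  96.5  45.7 -60.4]
[ 61. 241.] 3329 z 10.7 [ 273.9 -231.4  122.1   53.3  -66.9]
[203. 241.] 2713 z 16.9 [ 423.6 -136.   149.    46.6    3.5]
[411. 237.] 1535 z 23.6 [658.8   1.3  62.7  53.  -24.5]
[484. 274.] 1121 z 11.0 [792.    4.4 113.6  32.7  86.1]
[309. 292.] 876 z 18.4 [ 594.7 -130.4   83.4   23.8   29.3]
now [449.1 -12.3 227.6] phi 119.3 t 18.95 w 0.902 F [ 0.2  0.2 -1. ]
shift [  1.3  -0.7 224.6]
turn [-0.  -0.  -0.2] q7 0.3
```

View pics/w7.png

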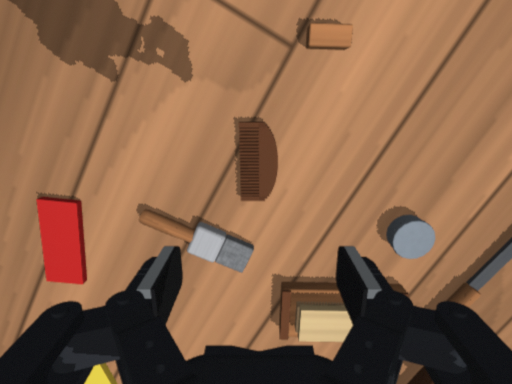

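Half-moon comb at (257,162), upright in the view and clear of brush and offcut; measured 96.5 × 45.7 mm.

```bash
python3 -m crank '[{"jaw":90,"x":1.4,"y":-2.2,"z":50,"ax":0,"ay":0,"az":-0.3},{"jaw":90,"x":0,"y":0,"z":50,"ax":0,"ay":0,"az":0},{"jaw":90,"x":0,"y":0,"z":50,"ax":0,"ay":0,"az":0},{"jaw":90,"x":0,"y":0,"z":40,"ax":0,"ay":0,"az":0},{"jaw":90,"x":0,"y":0,"z":20,"ax":0,"ay":0,"az":0},{"jaw":90,"x":0,"y":0,"z":9,"ax":0,"ay":0,"az":0},{"jaw":90,"x":0,"y":0,"z":0,"ax":0,"ay":0,"az":0}]'; python3 go.py 446.5 -12.2 4 -60.4
```

```text
t: 19.82
eef_pos: [0.4468, -0.0121, 0.0089]
tool_rot: [-0.0, 0.502, 0.865, -0.0]
contact_force: [0.5, -1.1, 0.5]
gripper_width: 0.898
now [446.8 -12.1   8.9] phi 119.7 t 19.82 w 0.898 F [ 0.5 -1.1  0.5]
shift [ 0.  -0.3  4.9]
turn [-0.  -0.   0.1] q7 -0.03
```

```bash
python3 -m crank '[{"jaw":90,"x":0,"y":0,"z":4.9,"ax":0,"ay":0,"az":0},{"jaw":35,"x":0,"y":0,"z":0,"ax":0,"ay":0,"az":0},{"jaw":35,"x":0,"y":0,"z":0,"ax":0,"ay":0,"az":0},{"jaw":35,"x":0,"y":0,"z":0,"ax":0,"ay":0,"az":0},{"jaw":35,"x":0,"y":0,"z":0,"ax":0,"ay":0,"az":0},{"jaw":35,"x":0,"y":0,"z":0,"ax":0,"ay":0,"az":0},{"jaw":35,"x":0,"y":0,"z":0,"ax":0,"ay":0,"az":0}]' 40; python3 -m crank '[{"jaw":35,"x":0,"y":0,"z":-20,"ax":0,"ay":0,"az":0},{"jaw":35,"x":0,"y":0,"z":-60,"ax":0,"ay":0,"az":0},{"jaw":35,"x":0,"y":0,"z":-60,"ax":0,"ay":0,"az":10},{"jaw":35,"x":0,"y":0,"z":0,"ax":0,"ay":0,"az":10},{"jaw":35,"x":0,"y":0,"z":0,"ax":0,"ay":0,"az":10},{"jaw":35,"x":0,"y":0,"z":0,"ax":0,"ay":0,"az":10},{"jaw":35,"x":0,"y":0,"z":0,"ax":0,"ay":0,"az":10},{"jaw":35,"x":0,"y":0,"z":0,"ax":0,"ay":0,"az":10},{"jaw":35,"x":0,"y":0,"z":0,"ax":0,"ay":0,"az":10},{"jaw":35,"x":0,"y":0,"z":0,"ax":0,"ay":0,"az":10},{"jaw":35,"x":0,"y":0,"z":0,"ax":0,"ay":0,"az":10},{"jaw":35,"x":0,"y":0,"z":0,"ax":0,"ay":0,"az":2}]';python3 -m crank '[{"jaw":35,"x":0,"y":0,"z":0,"ax":0,"ay":0,"az":0}]'; python3 go.py 649.7 -141.5 140 27.9
python3 - <<'E'
from h import *
c=eyes.calibration("wrist"); p,d=eyes.read_camera("wrist"); cv2.imwrite("pics/w8.png",p[...,::-1]); np.savez("w8.npz",p=p,d=d,**c)
E
```

```text
t: 20.7
eef_pos: [0.4472, -0.0122, 0.0049]
tool_rot: [0.001, 0.502, 0.865, 0.0]
contact_force: [-1.1, 0.3, 6.2]
gripper_width: 0.523
t: 22.2
eef_pos: [0.4467, -0.0121, 0.1443]
tool_rot: [0.0, 0.971, 0.239, 0.0]
contact_force: [-0.3, -0.1, -0.3]
gripper_width: 0.519
t: 22.32
eef_pos: [0.4468, -0.0121, 0.1442]
tool_rot: [0.0, 0.971, 0.241, 0.0]
contact_force: [0.3, -0.0, -0.1]
gripper_width: 0.521
now [446.8 -12.1 144.2] phi 27.9 t 22.32 w 0.521 F [ 0.3 -0.  -0.1]
shift [118.9 209.2   4.3]
turn [ 0. -0. -0.] q7 -1.31
```

View pics/w8.png

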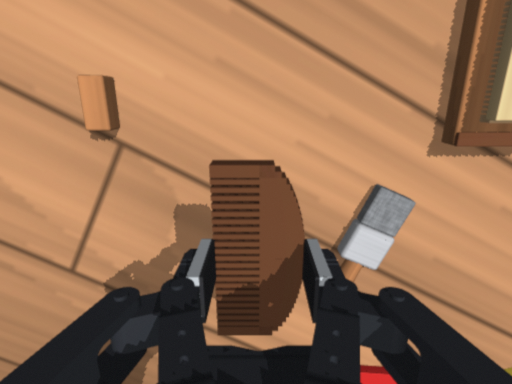

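The half-moon comb is held level and straight between the pads, symmetrical. Carry it to the stack.

```bash
python3 -m crank '[{"jaw":35,"x":29.7,"y":52.3,"z":0,"ax":0,"ay":0,"az":0},{"jaw":35,"x":29.7,"y":52.3,"z":0,"ax":0,"ay":0,"az":0},{"jaw":35,"x":29.7,"y":52.3,"z":0,"ax":0,"ay":0,"az":0},{"jaw":35,"x":29.7,"y":52.3,"z":0,"ax":0,"ay":0,"az":0},{"jaw":35,"x":0,"y":0,"z":40,"ax":0,"ay":0,"az":0},{"jaw":35,"x":0,"y":0,"z":30,"ax":0,"ay":0,"az":0},{"jaw":35,"x":0,"y":0,"z":12,"ax":0,"ay":0,"az":0},{"jaw":35,"x":0,"y":0,"z":0,"ax":0,"ay":0,"az":0},{"jaw":35,"x":0,"y":0,"z":0,"ax":0,"ay":0,"az":0}]'; python3 go.py 649.7 -141.5 49 27.9
```

```text
t: 23.5
eef_pos: [0.6503, -0.1422, 0.0636]
tool_rot: [0.0, 0.971, 0.24, 0.001]
contact_force: [0.5, -0.6, -0.7]
gripper_width: 0.52
now [ 650.3 -142.2   63.6] phi 27.7 t 23.5 w 0.52 F [ 0.5 -0.6 -0.7]
shift [-0.3 -0.9 14.6]
turn [ 0.1 -0.1 -0.2] q7 -1.11
```

```bash
python3 -m crank '[{"jaw":35,"x":-0.3,"y":-0.8,"z":9,"ax":0,"ay":0,"az":0},{"jaw":35,"x":0,"y":0,"z":3,"ax":0,"ay":0,"az":0},{"jaw":35,"x":0,"y":0,"z":1.5,"ax":0,"ay":0,"az":0},{"jaw":35,"x":0,"y":0,"z":0.5,"ax":0,"ay":0,"az":0},{"jaw":35,"x":0,"y":0,"z":0,"ax":0,"ay":0,"az":0}]';  python3 -m crank '[{"jaw":80,"x":0,"y":0,"z":0,"ax":0,"ay":0,"az":0},{"jaw":80,"x":0,"y":0,"z":0,"ax":0,"ay":0,"az":0},{"jaw":80,"x":0,"y":0,"z":0,"ax":0,"ay":0,"az":0},{"jaw":80,"x":0,"y":0,"z":0,"ax":0,"ay":0,"az":0},{"jaw":80,"x":0,"y":0,"z":-20,"ax":0,"ay":0,"az":0},{"jaw":80,"x":0,"y":0,"z":-60,"ax":0,"ay":0,"az":0},{"jaw":80,"x":0,"y":0,"z":-60,"ax":0,"ay":0,"az":0},{"jaw":80,"x":0,"y":0,"z":-40,"ax":0,"ay":0,"az":0},{"jaw":80,"x":0,"y":0,"z":0,"ax":0,"ay":0,"az":0},{"jaw":80,"x":0,"y":0,"z":0,"ax":0,"ay":0,"az":0}]'
python3 - <<'E'
from wm import *
wm("w9",0.049)
wm("w9",0.037,False)
E
python3 go.py 464 266 230 27.9
```

```text
t: 24.12
eef_pos: [0.6484, -0.1414, 0.049]
tool_rot: [0.0, 0.971, 0.24, -0.0]
contact_force: [-4.2, 0.3, 7.2]
gripper_width: 0.516
t: 25.38
eef_pos: [0.6483, -0.1415, 0.2285]
tool_rot: [0.0, 0.971, 0.24, 0.0]
contact_force: [0.2, 0.5, -1.0]
gripper_width: 0.8
[487.   4.] 313 z 83.4 [ 868.4 -240.1   36.8    6.5  -62.3]
[257. 171.] 3258 z 54.6 [ 647.8 -141.4   96.4   45.9   27.7]
[474. 270.] 2143 z 67.9 [ 657.4 -421.    79.2   65.1    6.1]
[482.   5.] 394 z 66.8 [ 875.9 -244.9   45.5    9.2  -54.9]
[259. 164.] 4829 z 54.0 [ 651.9 -140.   115.5   48.1   28.1]
[469. 269.] 2767 z 63.6 [ 654.4 -419.9   86.8   76.5    4.8]
now [ 647.9 -141.5  227.5] phi 27.7 t 25.43 w 0.8 F [ 1.   0.  -0.9]
shift [  26.8 -446.2   -2.2]
turn [-0.   0.1 -0.2] q7 -1.07
```

View pics/w9.png

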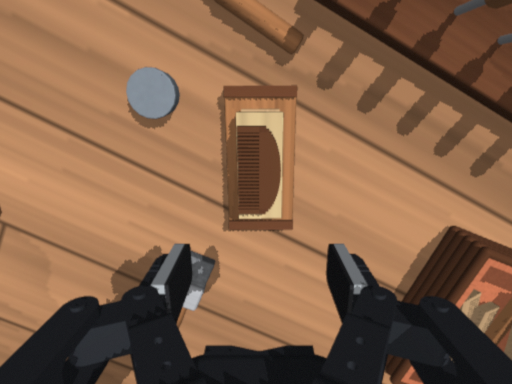

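Half-moon comb lies centred on the spacer (257,171). Now the weight.

```bash
python3 -m crank '[{"jaw":80,"x":3.4,"y":-55.8,"z":0,"ax":0,"ay":0,"az":0},{"jaw":80,"x":3.4,"y":-55.8,"z":0,"ax":0,"ay":0,"az":0},{"jaw":80,"x":3.4,"y":-55.8,"z":0,"ax":0,"ay":0,"az":0},{"jaw":80,"x":3.4,"y":-55.8,"z":0,"ax":0,"ay":0,"az":0},{"jaw":80,"x":3.4,"y":-55.8,"z":0,"ax":0,"ay":0,"az":0},{"jaw":80,"x":3.4,"y":-55.8,"z":0,"ax":0,"ay":0,"az":0},{"jaw":80,"x":3.4,"y":-55.8,"z":0,"ax":0,"ay":0,"az":0},{"jaw":80,"x":3.4,"y":-55.8,"z":0,"ax":0,"ay":0,"az":0},{"jaw":80,"x":0,"y":0,"z":0,"ax":0,"ay":0,"az":0},{"jaw":80,"x":0,"y":0,"z":0,"ax":0,"ay":0,"az":0}]'
python3 - <<'E'
from wm import *
wm("w10",0.055); wm("w10",0.02,False)
E
python3 go.py 464 266 36 27.9
```

```text
t: 26.68
eef_pos: [0.4648, 0.2655, 0.227]
tool_rot: [0.001, 0.971, 0.24, -0.001]
contact_force: [0.3, -0.4, -0.8]
gripper_width: 0.8
[245. 168.] 644 z 60.7 [462.7 280.6  29.8  29.1  27.7]
[101.  19.] 3417 z 48.5 [524.5 452.7 103.8  41.  -62.3]
[246. 161.] 1593 z 31.3 [463.3 281.   50.5  49.9  27.7]
[337. 223.] 454 z 20.9 [444.8 144.7  44.6  20.9  27.8]
now [465.3 264.8 227.2] phi 27.6 t 26.73 w 0.8 F [0.5 0.  0.2]
shift [ -0.2  -1.9 191.2]
turn [ 0.   0.1 -0.3] q7 -1.86
```

View pics/w10.png

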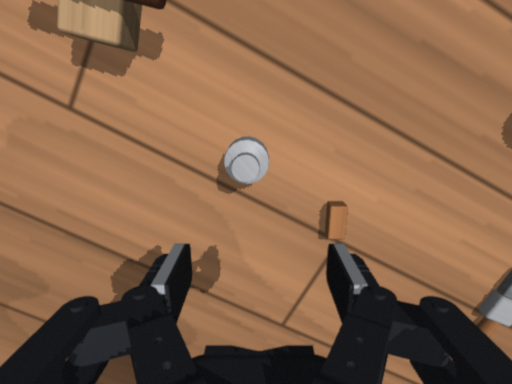

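The weight stands at (246,161), knob centre at (462.7, 280.6) mm, clear of offcut and plane.

```bash
python3 -m crank '[{"jaw":80,"x":5.1,"y":-14.7,"z":0,"ax":0,"ay":0,"az":0},{"jaw":80,"x":0,"y":0,"z":50,"ax":0,"ay":0,"az":0},{"jaw":80,"x":0,"y":0,"z":50,"ax":0,"ay":0,"az":0},{"jaw":80,"x":0,"y":0,"z":45,"ax":0,"ay":0,"az":0},{"jaw":80,"x":0,"y":0,"z":30,"ax":0,"ay":0,"az":0},{"jaw":80,"x":0,"y":0,"z":0,"ax":0,"ay":0,"az":0},{"jaw":80,"x":0,"y":0,"z":0,"ax":0,"ay":0,"az":0}]'; python3 go.py 462.7 280.6 38 27.9
```

```text
t: 27.6
eef_pos: [0.4636, 0.2824, 0.0541]
tool_rot: [-0.0, 0.971, 0.239, 0.001]
contact_force: [0.6, 0.2, 0.7]
gripper_width: 0.801
now [463.6 282.4  54.1] phi 27.7 t 27.6 w 0.801 F [0.6 0.2 0.7]
shift [-1.7  1.2 16.1]
turn [-0.  -0.1 -0.2] q7 -2.02
```

```bash
python3 -m crank '[{"jaw":80,"x":-1.7,"y":1.2,"z":16,"ax":0,"ay":0,"az":0},{"jaw":80,"x":0,"y":0,"z":0,"ax":0,"ay":0,"az":0},{"jaw":15,"x":0,"y":0,"z":0,"ax":0,"ay":0,"az":0},{"jaw":15,"x":0,"y":0,"z":0,"ax":0,"ay":0,"az":0},{"jaw":15,"x":0,"y":0,"z":0,"ax":0,"ay":0,"az":0},{"jaw":15,"x":0,"y":0,"z":0,"ax":0,"ay":0,"az":0},{"jaw":15,"x":0,"y":0,"z":0,"ax":0,"ay":0,"az":0},{"jaw":15,"x":0,"y":0,"z":0,"ax":0,"ay":0,"az":0},{"jaw":15,"x":0,"y":0,"z":0,"ax":0,"ay":0,"az":0}]' 50; python3 go.py 648.3 -141.4 38 27.9; python3 -m crank '[{"jaw":15,"x":0,"y":0,"z":-10,"ax":0,"ay":0,"az":0},{"jaw":15,"x":0,"y":0,"z":-40,"ax":0,"ay":0,"az":0},{"jaw":15,"x":0,"y":0,"z":-50,"ax":0,"ay":0,"az":0},{"jaw":15,"x":0,"y":0,"z":-50,"ax":0,"ay":0,"az":0},{"jaw":15,"x":0,"y":0,"z":0,"ax":0,"ay":0,"az":0}]'; python3 go.py 648.3 -141.4 200 27.9
python3 - <<'E'
from h import *
c=eyes.calibration("wrist"); p,d=eyes.read_camera("wrist"); cv2.imwrite("pics/w11.png",p[...,::-1]); np.savez("w11.npz",p=p,d=d,**c)
E
```

```text
t: 28.72
eef_pos: [0.4621, 0.2802, 0.0377]
tool_rot: [-0.0, 0.971, 0.24, 0.0]
contact_force: [-2.1, -0.8, 6.6]
gripper_width: 0.332
now [462.1 280.2  37.7] phi 27.7 t 28.73 w 0.332 F [-2.1 -0.8  6.6]
shift [-3.120e+01  4.598e+02 -3.000e-01]
turn [-0.  -0.  -0.2] q7 -2.03
t: 29.35
eef_pos: [0.4638, 0.2813, 0.191]
tool_rot: [-0.001, 0.971, 0.239, 0.004]
contact_force: [0.4, 0.3, -6.0]
gripper_width: 0.329
now [463.8 281.3 191. ] phi 27.7 t 29.35 w 0.329 F [ 0.4  0.3 -6. ]
shift [-33.1 460.   -9.5]
turn [-0.  -0.4 -0.2] q7 -1.91
```

View pics/w11.png

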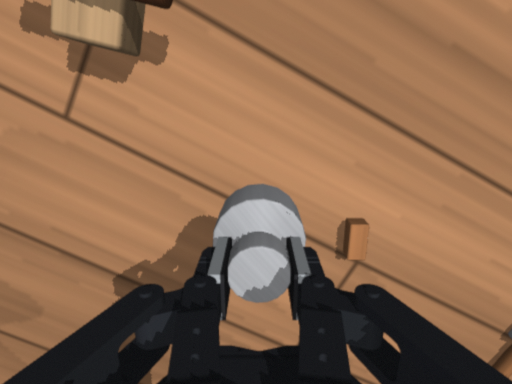

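The weight hangs upright, gripped by the knob at (260,265). Carry it over the stack.

```bash
python3 -m crank '[{"jaw":15,"x":-1.6,"y":23,"z":0,"ax":0,"ay":0,"az":0},{"jaw":15,"x":-3.2,"y":46,"z":0,"ax":0,"ay":0,"az":0},{"jaw":15,"x":-3.2,"y":46,"z":0,"ax":0,"ay":0,"az":0},{"jaw":15,"x":-3.2,"y":46,"z":0,"ax":0,"ay":0,"az":0},{"jaw":15,"x":-3.2,"y":46,"z":0,"ax":0,"ay":0,"az":0},{"jaw":15,"x":-3.2,"y":46,"z":0,"ax":0,"ay":0,"az":0},{"jaw":15,"x":-3.2,"y":46,"z":0,"ax":0,"ay":0,"az":0},{"jaw":15,"x":-3.2,"y":46,"z":0,"ax":0,"ay":0,"az":0},{"jaw":15,"x":-3.2,"y":46,"z":0,"ax":0,"ay":0,"az":0},{"jaw":15,"x":-3.2,"y":46,"z":0,"ax":0,"ay":0,"az":0},{"jaw":15,"x":-1.6,"y":23,"z":0,"ax":0,"ay":0,"az":0},{"jaw":15,"x":0,"y":0,"z":0,"ax":0,"ay":0,"az":0}]'; python3 -m crank '[{"jaw":15,"x":0,"y":0,"z":30,"ax":0,"ay":0,"az":0},{"jaw":15,"x":0,"y":0,"z":30,"ax":0,"ay":0,"az":0},{"jaw":15,"x":0,"y":0,"z":15,"ax":0,"ay":0,"az":0},{"jaw":15,"x":0,"y":0,"z":0,"ax":0,"ay":0,"az":0},{"jaw":15,"x":0,"y":0,"z":0,"ax":0,"ay":0,"az":0},{"jaw":15,"x":0,"y":0,"z":0,"ax":0,"ay":0,"az":0}]'; python3 go.py 647.8 -141.7 93.7 27.9
python3 - <<'E'
from h import *
print(readout.get_obs()["eef_pos"])
E
```

```text
t: 30.9
eef_pos: [0.6463, -0.1445, 0.1844]
tool_rot: [-0.0, 0.971, 0.238, -0.002]
contact_force: [-0.4, 0.2, -5.5]
gripper_width: 0.33
t: 31.65
eef_pos: [0.6484, -0.1422, 0.1135]
tool_rot: [0.0, 0.971, 0.24, 0.001]
contact_force: [0.1, 0.2, -4.1]
gripper_width: 0.329
now [ 648.4 -142.2  113.5] phi 27.7 t 31.65 w 0.329 F [ 0.1  0.2 -4.1]
shift [-0.3 -0.8 19.8]
turn [ 0.1 -0.1 -0.2] q7 -1.11
[ 0.64836581 -0.14222396  0.11350379]
```

Descend gently, watching the force.

```bash
python3 -m crank '[{"jaw":15,"x":-0.3,"y":-0.7,"z":8,"ax":0,"ay":0,"az":0},{"jaw":15,"x":0,"y":0,"z":4,"ax":0,"ay":0,"az":0},{"jaw":15,"x":0,"y":0,"z":2,"ax":0,"ay":0,"az":0},{"jaw":15,"x":0,"y":0,"z":1,"ax":0,"ay":0,"az":0},{"jaw":15,"x":0,"y":0,"z":1,"ax":0,"ay":0,"az":0},{"jaw":15,"x":0,"y":0,"z":0,"ax":0,"ay":0,"az":0},{"jaw":15,"x":0,"y":0,"z":0,"ax":0,"ay":0,"az":0}]'; python3 -m crank '[{"jaw":15,"x":0,"y":0,"z":0.8,"ax":0,"ay":0,"az":0},{"jaw":15,"x":0,"y":0,"z":0.8,"ax":0,"ay":0,"az":0},{"jaw":15,"x":0,"y":0,"z":0,"ax":0,"ay":0,"az":0},{"jaw":15,"x":0,"y":0,"z":0,"ax":0,"ay":0,"az":0}]'
```

```text
t: 32.52
eef_pos: [0.647, -0.1418, 0.0962]
tool_rot: [0.0, 0.971, 0.24, 0.0]
contact_force: [-0.1, -0.3, -5.1]
gripper_width: 0.329
t: 33.02
eef_pos: [0.6469, -0.1418, 0.0945]
tool_rot: [0.0, 0.971, 0.24, 0.0]
contact_force: [0.3, -0.5, -5.4]
gripper_width: 0.328
```

```bash
for i in 1; do python3 -m crank '[{"jaw":15,"x":0,"y":0,"z":0.4,"ax":0,"ay":0,"az":0},{"jaw":15,"x":0,"y":0,"z":0.3,"ax":0,"ay":0,"az":0},{"jaw":15,"x":0,"y":0,"z":0,"ax":0,"ay":0,"az":0},{"jaw":15,"x":0,"y":0,"z":0,"ax":0,"ay":0,"az":0}]'; done; python3 -m crank '[{"jaw":15,"x":0,"y":0,"z":0.3,"ax":0,"ay":0,"az":0},{"jaw":15,"x":0,"y":0,"z":0,"ax":0,"ay":0,"az":0},{"jaw":15,"x":0,"y":0,"z":0,"ax":0,"ay":0,"az":0}]'
```

```text
t: 33.52
eef_pos: [0.6469, -0.1418, 0.0939]
tool_rot: [0.0, 0.971, 0.24, 0.0]
contact_force: [-0.1, 0.3, -3.9]
gripper_width: 0.328
t: 33.9
eef_pos: [0.647, -0.1418, 0.0938]
tool_rot: [0.0, 0.971, 0.24, 0.0]
contact_force: [-1.8, -0.1, 0.7]
gripper_width: 0.327
```

Contact made: the load went from −5 N to about 0. Release and retreat straight up.

```bash
python3 -m crank '[{"jaw":45,"x":0,"y":0,"z":0,"ax":0,"ay":0,"az":0},{"jaw":60,"x":0,"y":0,"z":0,"ax":0,"ay":0,"az":0},{"jaw":75,"x":0,"y":0,"z":0,"ax":0,"ay":0,"az":0},{"jaw":75,"x":0,"y":0,"z":0,"ax":0,"ay":0,"az":0},{"jaw":75,"x":0,"y":0,"z":-10,"ax":0,"ay":0,"az":0},{"jaw":75,"x":0,"y":0,"z":-40,"ax":0,"ay":0,"az":0},{"jaw":75,"x":0,"y":0,"z":-50,"ax":0,"ay":0,"az":0},{"jaw":75,"x":0,"y":0,"z":-40,"ax":0,"ay":0,"az":0},{"jaw":75,"x":0,"y":0,"z":0,"ax":0,"ay":0,"az":0},{"jaw":75,"x":0,"y":0,"z":0,"ax":0,"ay":0,"az":0}]'
python3 - <<'E'
from wm import *
wm("w12",0.105); 
c=dict(np.load("w12.npz")); W=cloud(c,c["d"])
for lo,hi in((.108,.13),(.08,.092)):
    m=((W[...,2]>lo)&(W[...,2]<hi)).astype(np.uint8); m[:100]=0;m[235:]=0;m[:,:200]=0;m[:,310:]=0
    cn=max(cv2.findContours(m,cv2.RETR_EXTERNAL,cv2.CHAIN_APPROX_NONE)[0],key=len)[:,0]
    print(lo,m.sum(),np.median(W[...,2][m>0]),rect(np.array([ray(c,[q],W[q[1],q[0],2])[0] for q in cn])))
E
```

```text
t: 35.15
eef_pos: [0.6465, -0.1417, 0.2334]
tool_rot: [-0.0, 0.971, 0.24, -0.0]
contact_force: [-0.2, -0.7, -0.5]
gripper_width: 0.754
0.108 884 0.11661502490956058 [ 647.  -141.4   29.3   29.2  -45.8]
0.08 1136 0.08590788466819393 [ 647.7 -140.5   50.8   48.5  -58.7]
```

View pics/w12.png

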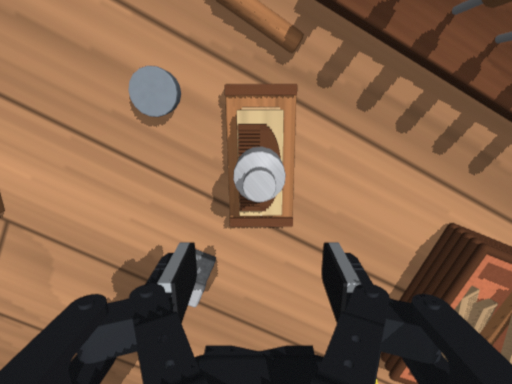

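The weight stands upright on the half-moon comb at (259,175). Its knob top is at (647.0, −141.4) mm, z about 117 mm, and the half comb was measured at (647.8, −141.4).

```bash
python3 -c "
from station import ticket; print(ticket.hand_in())"
```

```text
the job is handed in; nothing more can be done
None
```

The pressing stack is built and handed in at about 35 s: long comb, spacer, half-moon comb, then the weight. The hand-in reports no verdict, so these are my own last measurements with the wrist camera.

| Piece | Centre (x, y) mm | Angle |
|---|---|---|
| Board | 650.7, −141.5 | 27.9° |
| Long comb | 649.2, −142.1 | 27.8° |
| Spacer | 649.7, −141.2 | 28.1° |
| Half-moon comb | 647.8, −141.4 | 27.7° |
| Weight (knob top) | 647.0, −141.4 | – |

- **Fit:** each centre is within about 2 mm of the one below. The weight's top is at about 117 mm, where 118 mm is expected; the wrist depth read about 1 mm low throughout.
- **Weight:** it was lowered in sub-millimetre steps, and the wrist force went from about −5 N to about 0 N at contact. It stands upright and the gripper is open and clear.
- **Bystanders:** the tin, brush, offcut and rasp were never approached closely. In the views their measured positions vary by several mm with view angle and cropping, but I saw no real movement.
- **Disagreements:** the top camera put the board about 4 mm from the wrist camera's position, and I used the wrist camera. It also put the weight about 13 mm off because of the weight's height, which the close look corrected.
- **Mistake:** my first two move calls were refused for missing row keys, so nothing moved.

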